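# Key on the laser and hold the vibration pen on its head

## Task

Take the key from its stand, push it fully home into the laser supply's key switch, turn it clockwise to the stop to switch the laser on, and leave the key in. Then take the vibration pen from its stand and hold its sprung nose on the middle of the round steel disc on the laser head's sloping face, pen square to that face, pressing gently so that the nose goes about half way in. Finish while still holding the pen steadily like that, and do not disturb the other things on the table.

Things in the scene. Friction and masses are not known exactly. Their poses are not given: they have to be found in the camera images.
- key: The loose laser key, standing blade down in its stand at the start. Origin: centre of the shoulder, where head and blade meet; z up out of the head, x along the width. Black plastic head 28 (x) x 10 (y) x 42 mm (z 0 to +42), to be gripped across its 10 mm thickness; steel blade 12 (x) x 5 (y) mm, reaching from z 0 down to -20. 30 g. Either way round (half turn about z) fits the switch.
- key_tip (a point): Centre of the end of the key's blade, 20 mm below the key's origin.
- key_stand: Fixed aluminium block 60 (x) x 50 (y) x 60 mm high, origin at the centre of its underside; the key stands in a loose slot in its top, shoulder resting on the top face, so that the key's origin is 60 mm above the table; a straight upward pull of 20 mm frees it.
- supply: Fixed white laser supply, origin at the centre of its underside. Footprint 200 (x) x 170 (y) mm; the front deck (x -100 to +25 mm) is 60 mm high, the rear (x +25 to +100) 88 mm high. The key switch is a round steel barrel standing on the deck at x -45, y 0; its top is 86 mm above the table.
- keyway (a point): Centre of the mouth of the key slot in the top of the switch barrel (40 mm across), 86 mm above the table. z up; x along the slot, turning with the barrel. The slot is 14 (x) x 7 (y) mm with a 2 mm lead-in and 23 mm deep: the 20 mm blade is fully home when the key's shoulder sits on the barrel's top.
- key_switch (a joint): Turn of the switch barrel in rad, growing clockwise seen from above; off, as found, between 0 and 0.2, on at the stop at 1.3. It stays where it is left; light friction (0.03 N m). The key has up to about 0.25 rad of play in the slot.
- pen: The loose vibration pen, hanging nose down in its stand. Origin: on its axis at the underside of the collar; z along the axis, away from the nose. Square black handle 22 x 22 mm (sides along x and y), z +6 to +56; round collar 36 mm across, z 0 to +6; round barrel 18 mm across, z 0 to -40; nose 8 mm across with a rounded end, z -40 to -60 when out. About 115 g.
- pen_tip (a point): The very end of the pen's nose; z along the pen's axis towards the handle. Moves with the nose.
- pen_nose (a joint): How far the sprung nose is pressed into the pen, in m: 0 is fully out, 0.010 fully in. The spring takes 0.8 N to start and 0.4 N more for each mm (2.8 N at half way).
- pen_stand: Fixed grey block 70 x 70 x 78 mm high, origin at the centre of its underside; the pen hangs in a round bore 25 mm wide in its top, collar resting on the top face, its origin 78 mm above the table; its nose must be drawn up 60 mm to be clear.
- head: Fixed aluminium laser head, origin at the centre of its underside. Box x 0 to +110, y -65 to +65 mm, 95 mm high, with a front face sloping down towards -x, tilted 0.40 rad (23 degrees) from level, from 96 mm high at x 0 to 54 mm high at x -101.
- spot: The measuring spot: the round steel disc, 22 mm across and 3 mm proud, with a thin dark rim around it, in the middle of the head's sloping face. Origin: centre of the disc's outer face, about 78 mm above the table; z is the outward normal of the face (0.40 rad from vertical, leaning towards the head's -x).
- mirror_mount: Bystander: mirror in a square black 40 mm mount on a round post and 40 mm foot, 108 mm high. Origin under its foot.
- slide_box: Bystander: closed white plastic box 100 x 85 x 35 mm. Origin under its centre.
- driver: Bystander: screwdriver lying flat, 160 mm long, black handle. Origin under it.
- cleaner: Bystander: closed bottle 48 mm across, 110 mm high. Origin under its centre.
- lens_tube: Bystander: dark metal tube ring 31 mm across, 30 mm high. Origin under its centre.
- lens_cap: Bystander: black disc 40 mm across, 11 mm high. Origin under its centre.
- clamp_fork: Bystander: dark steel bar 70 x 25 x 8 mm with a screw head, 14 mm high in all. Origin under its centre.
Mind the look-alikes: they are no part of the job. Leave any orange or yellow look-alike of the pen alone.

How it is judged:
On the way, in this order (a step that is already met when the one before it is completed fails the run):
1. the key is fully home in the switch, still off (horizontal distance between key_tip and keyway below 0.005 m and z of key_tip in the frame of keyway below -0.015 m and value of joint key_switch below 0.6 rad), for 0.1 s.
2. the key, in the switch, is turned to on (horizontal distance between key_tip and keyway below 0.005 m and z of key_tip in the frame of keyway below -0.015 m and value of joint key_switch above 1.1 rad), for 0.2 s.
3. the pen is drawn out of its stand (z of pen_tip in the frame of pen_stand above 0.08 m), for 0.1 s.
At the end, for the whole second after the job is handed in: Switch on (over 1.1 rad), key left in, 15 mm deep or more; the gripper holds the pen still, clear of its stand, axis within 0.14 rad of the face's normal, nose end within 8 mm of the disc's centre, nose pressed in 2 to 8.5 mm with 0.8 to 8 N (all of step 2 and distance between pen_tip and spot below 0.008 m and angle between the z axis of pen and the z axis of spot, either way round below 0.14 rad and value of joint pen_nose between 0.002 and 0.0085 m and contact force between pen_nose and spot between 0.8 and 8 N and contact force between the fingers and pen above 2 N and contact force between pen and pen_stand below 0.1 N and linear speed of pen below 0.02 m/s and velocity of joint pen_nose below 0.01 m/s); the arm keeps its last pose, push and grip.
It fails at once if the pen is rammed onto the laser head (over 20 N) (contact force between pen and head above 20 N).
It fails at once if another thing on the table is moved more than 30 mm (distance of any of mirror_mount, slide_box, driver, cleaner, lens_tube, lens_cap, clamp_fork from where it was at the start of the episode above 0.03 m).
It fails at once if another upright thing is knocked over (angle between any of mirror_mount, cleaner, lens_tube's own z axis and vertical above 0.5 rad).
It also fails if it takes over 56 s, if anything falls off the work surface, if the arm or the gripper's body presses on something with over 40 N, if the wrist force passes 120 N, or if a joint passes its speed limit or range.

## Robot

A 7-joint arm with a two-finger parallel gripper is mounted at the origin on the work surface. World frame = base frame: x ahead of the robot, y to its left, z up, the work surface at z = 0. Lengths are in m, angles in rad, forces in N, time in s.
With the tool pointing down it reaches from about 0.425 to 0.875 m from the base axis. Payload 4.7 kg.
Tool frame: the origin (TCP) lies midway between the tips of the shut fingers; the grasp point (between the pads) lies 19 mm behind it; z points along the fingers, y is the line along which they close (so a half turn about z gives the same grasp; the last joint's range is limited). The gripper opens to 87 mm and grips with 3 to 60 N. Pads are 19 mm wide; open, the fingers measure 117 mm over their backs; the gripper's body (75 mm by 190 mm) begins 51 mm behind the grasp point.
Start: joints at [-1.194, 0.321, -0.07, 1.45, 0.023, 1.371, -0.057], TCP at [0.231, 0.608, 0.223] pointing down, gripper open.
Joint ranges: [-2.86, 2.86], [-0.3, 2.09], [-1.38, 1.24], [0.06, 2.45], [-1.56, 4.7], [0.09, 2.05], [-2.69, 2.69]. Speed limits (rad/s): [2.57, 2.57, 3.14, 3.14, 3.14, 3.14, 3.14].

## Interface

Orientations are given as a rotation vector (axis times angle).
In Python, from bench import ctrl, get_image, calibration gives the robot as it stands.
- The arm moves only by the tool apply_moves, never from a script. Its arguments are lists of equal length, an entry for each row: "dp": the shift along the tool's x, y, z in m, a list of three; "twist": the turn, a rotation vector about the tool's x, y, z in rad, a list of three; "fingers": the closure, from 0 (fully open) to 1 (shut). In form: {"dp": [[dx, dy, dz], ...], "twist": [[ax, ay, az], ...], "fingers": [fingers, ...]}. A call has 1 to 10 rows; each row shifts and turns the commanded pose from where the row before left it, along the tool's axes as they then stand; what a row does not reach is not made up. A row lasts 1/10 s, in which the tool goes at most 50 mm and 8.59 degrees, less where a joint would pass 70% of its speed; a pose out of reach is approached as far as the arm can. A call is refused whole if a number of a shift passes 0.05 or a number of a turn 0.15, either way. A call with a gripper value outside its range is refused whole. The fingers move at their own pace and stop on an object; "newtons" is the grip in N (left out, the last holds). Time passes only in rows, so rows that do not move let the fingers close. It gives the time, the measured TCP pose, the force, the opening and the grip force at its end, in the units of the state.
- ctrl.get_state(): the state, without advancing time (a new reading comes with each control period).
- get_image(name): name is "side" or "top" or "wrist"; returns the picture (420x560x3 uint8, red, green, blue); there is no depth.
- calibration(name): a dict with "fx", "fy", "cx", "cy" (pixels), "eye" and "attitude" of the camera in the world; the wrist camera has in their place "hand_eye" (4x4, takes a point from camera to tool coordinates, whose origin is the TCP and whose axes are the flange's). Camera axes: x right, y up, looking along -z (the intrinsics and any distortion apply to the point x, -y, -z); pixel columns grow to the right and rows downward; lengths in m; the calibration is good to about 2 mm. A picture is of the moment at which its call begins: read the wrist's pose just before it. calibration takes no time and is no camera call.
- ctrl.close_job(): hands the job in; it is judged then, once.
The state is a dict: "time": time; "joint_positions": joint angles; "qd": joint speeds; "joint_torque": joint torques, N m; "position": TCP position; "tool_rot": TCP orientation; "ft_force": force on the tool from outside, world axes, zero at the start; "torque": the same for the moment, N m; "grip_width": opening from 0.0 (shut) to 1.0 (fully open); "grip_force": force on a finger pad.
Only numpy, scipy, OpenCV 4.12 (cv2) and the standard library are available. Lean on these libraries where they do the work, as an engineer would, in place of code of your own. Each camera call takes 0.05 s, during which the arm holds its last target. There are 200 camera calls.

## Working session

There is one attempt and no reset: what is moved stays moved. The work goes in short steps, Python scripts to look and compute and a tool call to move; the robot and the scene stay as the last step left them, time stands still between calls to the robot, and variables do not carry over. Pictures are saved under pics/ and viewed, at most 10 in all, crops included, and the job is handed in when it is done.

Besides the shell and the picture viewer there is one more tool, called in YAML: its name, and indented under it one key for each argument. apply_moves: Moves the arm, as the interface text tells. Its arguments: {"type":"object","properties":{"dp":{"type":"array"},"twist":{"type":"array"},"fingers":{"type":"array"},"newtons":{"type":"number"}},"required":["dp","twist","fingers"]}

```bash
mkdir -p pics; ls
python3 - <<'E'
from bench import ctrl,get_image,calibration
import cv2,json
s=ctrl.get_state();print(s)
for n in("top","side","wrist"):
    c=calibration(n);print(n,c)
for n in("top","side"):
    cv2.imwrite(f"pics/{n}0.png",get_image(n)[:,:,::-1])
E
```

```text
pics
{'time': 0.0, 'joint_positions': array([-1.1939597 ,  0.32181296, -0.07007969,  1.45170543,  0.02260826,
        1.3708132 , -0.05688084]), 'qd': array([ 0.0008266 ,  0.00099726, -0.0014773 , -0.00040332, -0.00117801,
        0.00214118, -0.00050615]), 'joint_torque': array([ 4.82808025e-05, -4.91281736e+01, -4.03738786e-01, -3.12536788e+01,
       -6.39250455e-02,  4.34551982e-02,  1.73414060e-04]), 'position': array([0.23049159, 0.60714654, 0.22145274]), 'tool_rot': array([-5.66549660e-01, -3.08983705e+00,  3.04227156e-03]), 'ft_force': array([ 0.05391733, -0.45789955, -0.14985662]), 'torque': array([0.02901308, 0.035272  , 0.02994549]), 'grip_force': 0.0, 'grip_width': 1.0005116165320769}
top {'fx': 475.69371294731724, 'fy': 475.69371294731724, 'cx': 286.5763030501128, 'cy': 208.4612896666493, 'eye': array([ 0.38083149, -0.01665466,  1.28769593]), 'attitude': array([ 0.08552983, -0.06657596, -1.57218248])}
side {'fx': 411.61515271648386, 'fy': 411.61515271648386, 'cx': 283.40118440019467, 'cy': 210.86706029707122, 'eye': array([ 0.44066998, -0.73700552,  0.88485373]), 'attitude': array([ 0.75424027, -0.05203552, -0.10004498])}
wrist {'fx': 296.316638191396, 'fy': 296.316638191396, 'cx': 282.5814007894118, 'cy': 207.89845774338164, 'hand_eye': array([[-5.68602165e-04,  9.69292811e-01,  2.45908769e-01,
         6.69757103e-02],
       [ 9.99999838e-01,  5.58709516e-04,  1.09995893e-04,
         3.79226883e-04],
       [-3.07733414e-05,  2.45908792e-01, -9.69292972e-01,
        -1.62218598e-01],
       [ 0.00000000e+00,  0.00000000e+00,  0.00000000e+00,
         1.00000000e+00]])}
```

View pics/top0.png

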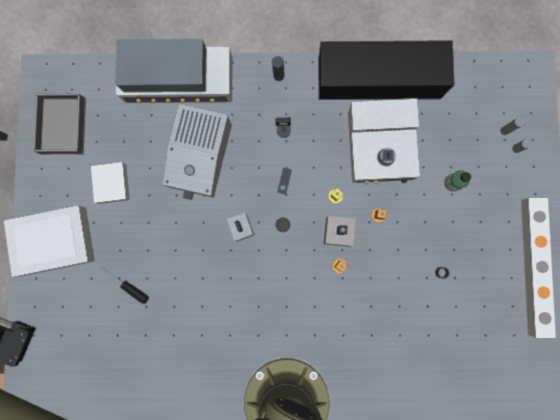

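View pics/side0.png

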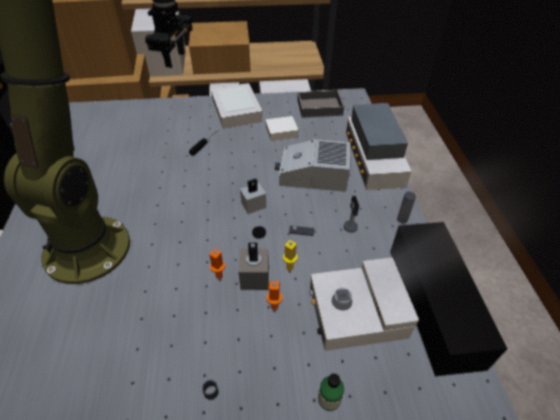

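The top view shows the key stand at about (239,227), pen stand (341,231), switch (387,157), disc (189,170) and orange/yellow look-alikes around the pen stand. The side view agrees. Next I'll enlarge the four spots.

```bash
cat > h.py <<'E'
import numpy as np,cv2
from scipy.spatial.transform import Rotation as R
from bench import ctrl,get_image,calibration
def cam(n,st=None):
    c=calibration(n)
    if n=="wrist":
        st=st or ctrl.get_state(); H=c["hand_eye"]; Rt=R.from_rotvec(st["tool_rot"]).as_matrix()
        return c,st["position"]+Rt@H[:3,3],Rt@H[:3,:3]
    return c,np.array(c["eye"]),R.from_rotvec(c["attitude"]).as_matrix()
def p2w(n,uv,z,st=None):
    c,e,M=cam(n,st)
    d=M@np.array([(uv[0]-c["cx"])/c["fx"],-(uv[1]-c["cy"])/c["fy"],-1])
    return e+d*(z-e[2])/d[2]
def w2p(n,p,st=None):
    c,e,M=cam(n,st); q=M.T@(np.array(p)-e)
    return np.array([c["cx"]+c["fx"]*q[0]/-q[2],c["cy"]+c["fy"]*q[1]/q[2]])
E
python3 - <<'E'
from h import *
im=cv2.imread("pics/top0.png")
f=lambda x,y:cv2.resize(im[y:y+60,x:x+80],None,fx=5,fy=5,interpolation=cv2.INTER_CUBIC)
cv2.imwrite("pics/m1.png",np.vstack([np.hstack([f(200,195),f(300,200)]),np.hstack([f(345,120),f(155,130)])]))
print("base",w2p("top",[0,0,0]))
for n,uv,z in[("key",(239,227),.1),("pen",(342,230),.134),("sw",(387,157),.086),("disc",(189.5,170),.078),("or1",(380,215),.03)]:print(n,p2w("top",uv,z).round(3))
for n,uv,z in[("key",(253,186),.1),("pen",(253,246),.134),("sw",(344,296),.086),("disc",(298,156),.078)]:print(n,p2w("side",uv,z).round(3))
E
```

```text
base [286.5180674  400.86111462]
key [0.45  0.117 0.1  ]
pen [ 0.44  -0.137  0.134]
sw [ 0.629 -0.26   0.086]
disc [0.599 0.248 0.078]
or1 [ 0.485 -0.249  0.03 ]
key [0.457 0.1   0.1  ]
pen [ 0.444 -0.139  0.134]
sw [ 0.638 -0.263  0.086]
disc [0.603 0.244 0.078]
```

View pics/m1.png

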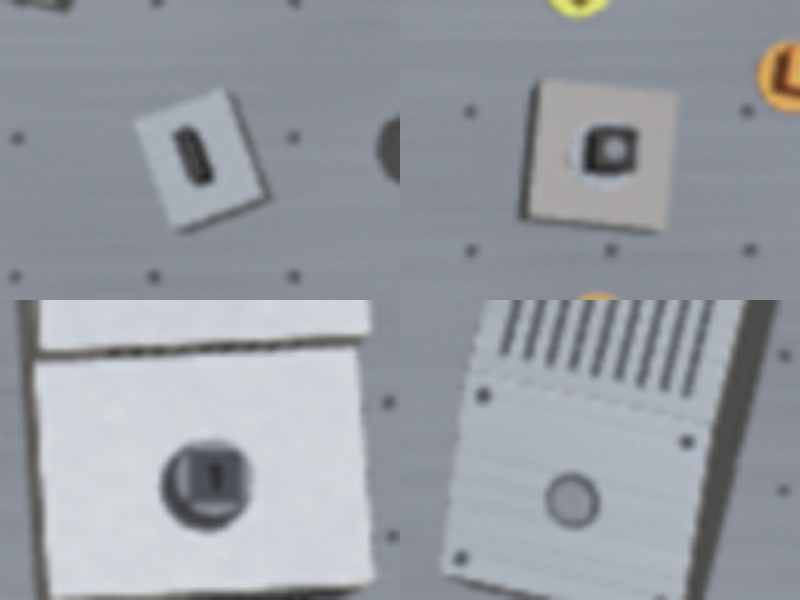

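```bash
cat >> h.py <<'E'
def down(yaw_y):  # tool pointing down, tool y at world yaw
    y=np.array([np.cos(yaw_y),np.sin(yaw_y),0]); z=np.array([0,0,-1.]); return np.column_stack([np.cross(y,z),y,z])
def plan(p,M):
    s=ctrl.get_state(); R0=R.from_rotvec(s["tool_rot"]).as_matrix()
    tw=R.from_matrix(R0.T@M).as_rotvec(); d=np.array(p)-s["position"]
    print("t",round(s["time"],2),"twist(tool)",tw.round(4),"| dp before turn",(R0.T@d).round(4),"| dp after turn",(M.T@d).round(4),"| world d",d.round(4))
E
python3 -c "
from h import *
plan([.452,.115,.2],down(.42+np.pi/2))"
```

```text
t 0.1 twist(tool) [-1.700e-03 -6.000e-04 -7.828e-01] | dp before turn [-0.3817 -0.3816  0.0223] | dp after turn [-0.0015 -0.5397  0.0216] | world d [ 0.2215 -0.4922 -0.0216]
```

apply_moves:
  dp:
    - [-0.038,-0.038,0]
    - [-0.038,-0.038,0]
    - [-0.038,-0.038,0]
    - [-0.038,-0.038,0]
    - [-0.038,-0.038,0]
    - [-0.038,-0.038,0]
    - [-0.038,-0.038,0]
    - [-0.038,-0.038,0]
    - [-0.038,-0.038,0.01]
    - [-0.038,-0.038,0.01]
  twist:
    - [0,0,0]
    - [0,0,0]
    - [0,0,0]
    - [0,0,0]
    - [0,0,0]
    - [0,0,0]
    - [0,0,0]
    - [0,0,0]
    - [0,0,0]
    - [0,0,0]
  fingers: [0,0,0,0,0,0,0,0,0,0]
  newtons: 25

```text
time: 1.1
position: [0.4356, 0.1513, 0.2042]
tool_rot: [0.566, 3.089, 0.001]
ft_force: [1.2, 0.9, -0.3]
grip_width: 1.0
grip_force: 0.0
```

apply_moves:
  dp:
    - [0,0,0]
    - [0,0,0]
    - [0,0,0]
    - [0,0,0]
    - [0,0,0]
    - [0,0,0]
    - [0,0,0]
  twist:
    - [0,0,-0.13]
    - [0,0,-0.13]
    - [0,0,-0.13]
    - [0,0,-0.13]
    - [0,0,-0.13]
    - [0,0,-0.13]
    - [0,0,0]
  fingers: [0,0,0,0,0,0,0]

```text
time: 1.8
position: [0.4348, 0.1531, 0.204]
tool_rot: [0.651, -3.073, 0.0]
ft_force: [-0.2, -0.3, -0.4]
grip_width: 1.001
grip_force: 0.0
```

Run:
```python
from h import *
s=ctrl.get_state();print(s["position"],s["joint_positions"])
cv2.imwrite("pics/w1.png",get_image("wrist")[:,:,::-1])
plan([.452,.115,.2],down(.42+np.pi/2)); np.save("w1.npy",np.r_[s["position"],s["tool_rot"]])
```

```text
[0.43481902 0.1531082  0.20396364] [-0.76203495 -0.08727285  0.34817316  1.93451281  0.03096412  1.28982743
  1.56467535]
t 1.85 twist(tool) [ 0.     -0.0005 -0.0054] | dp before turn [-0.0003 -0.0418  0.004 ] | dp after turn [-0.0001 -0.0418  0.004 ] | world d [ 0.0172 -0.0382 -0.004 ]
```

View pics/w1.png

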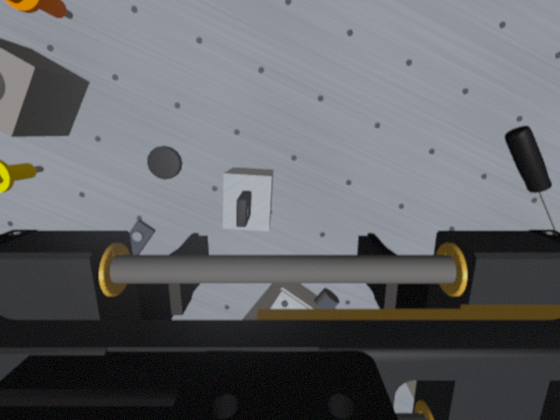

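The wrist view shows the key stand's top at about (222–273, 173–230), with the key head at about (243,208). I'll enlarge that area.

Run:
```python
import cv2
im=cv2.imread("pics/w1.png")
cv2.imwrite("pics/m2.png",cv2.resize(im[160:240,210:290],None,fx=7,fy=7,interpolation=cv2.INTER_CUBIC))
```

```text
(no output)
```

View pics/m2.png

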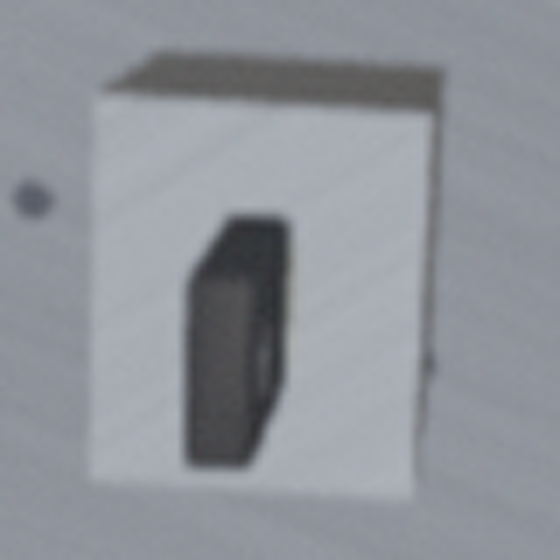

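Run:
```python
from h import *
a=np.load("w1.npy"); s=dict(position=a[:3],tool_rot=a[3:])
P=lambda l,z:np.array([p2w("wrist",(210+x/7,160+y/7),z,s) for x,y in l])
k=P([(190,278),(253,275),(247,467),(187,465)],.102); print(k.round(4))
t=P([(98,97),(436,112),(413,497),(92,482)],.06); print(t.round(4))
yaw=lambda d:np.arctan2(d[1],d[0])
print("key c",k.mean(0),"yaw",yaw(k[0]-k[3]),yaw(k[1]-k[2]),"st c",t.mean(0),yaw(t[0]-t[3]),yaw(t[1]-t[2]))
ky=yaw(k[0]+k[1]-k[2]-k[3])%np.pi; print(ky)
c=(k.mean(0)+t.mean(0))/2
for zz in(.12,.067): plan([k.mean(0)[0],k.mean(0)[1],zz],down(ky+np.pi/2))
```

```text
[[0.4447 0.1125 0.102 ]
 [0.441  0.1198 0.102 ]
 [0.4657 0.129  0.102 ]
 [0.4687 0.1216 0.102 ]]
[[0.436  0.0876 0.06  ]
 [0.4178 0.1343 0.06  ]
 [0.4744 0.1548 0.06  ]
 [0.4923 0.1084 0.06  ]]
key c [0.45501396 0.12071096 0.102     ] yaw -2.77785810992438 -2.785231798721444 st c [0.45510018 0.12127793 0.06      ] -2.7885973262418506 -2.7925127326571038
0.3599984736619213
t 1.85 twist(tool) [ 0.     -0.0005  0.0546] | dp before turn [-0.0054 -0.0378  0.084 ] | dp after turn [-0.0074 -0.0375  0.084 ] | world d [ 0.0202 -0.0325 -0.084 ]
t 1.85 twist(tool) [ 0.     -0.0005  0.0546] | dp before turn [-0.0055 -0.0378  0.137 ] | dp after turn [-0.0074 -0.0375  0.137 ] | world d [ 0.0202 -0.0325 -0.137 ]
```

The key's head is centred at (0.455, 0.121) with yaw 0.36, and both estimates agree on this. Going down to grip it.

apply_moves:
  dp:
    - [-0.003,-0.019,0.02]
    - [-0.003,-0.019,0.02]
    - [0,0,0.03]
    - [0,0,0.03]
    - [0,0,0.025]
    - [0,0,0.012]
    - [0,0,0]
  twist:
    - [0,0,0.028]
    - [0,0,0.027]
    - [0,0,0]
    - [0,0,0]
    - [0,0,0]
    - [0,0,0]
    - [0,0,0]
  fingers: [0,0,0,0,0,0,0]

```text
time: 2.55
position: [0.4542, 0.1202, 0.0658]
tool_rot: [0.563, -3.087, 0.002]
ft_force: [-0.2, 0.0, -0.0]
grip_width: 1.002
grip_force: 0.0
```

apply_moves:
  dp:
    - [0,0,0]
    - [0,0,0]
    - [0,0,0]
    - [0,0,0]
    - [0,0,0]
    - [0,0,0]
    - [0,0,0]
    - [0,0,0]
  twist:
    - [0,0,0]
    - [0,0,0]
    - [0,0,0]
    - [0,0,0]
    - [0,0,0]
    - [0,0,0]
    - [0,0,0]
    - [0,0,0]
  fingers: [0.6,1,1,1,1,1,1,1]
  newtons: 30

```text
time: 3.35
position: [0.4555, 0.1206, 0.0673]
tool_rot: [-0.566, 3.09, 0.0]
ft_force: [0.7, 0.2, -0.2]
grip_width: 0.356
grip_force: 0.0
```

apply_moves:
  dp:
    - [0,0,0]
    - [0,0,0]
    - [0,0,0]
    - [0,0,0]
    - [0,0,0]
    - [0,0,0]
  twist:
    - [0,0,0]
    - [0,0,0]
    - [0,0,0]
    - [0,0,0]
    - [0,0,0]
    - [0,0,0]
  fingers: [1,1,1,1,1,1]

```text
time: 3.95
position: [0.4555, 0.1206, 0.0673]
tool_rot: [-0.566, 3.09, 0.0]
ft_force: [1.0, -0.2, -0.4]
grip_width: 0.111
grip_force: 30.0
```

Run:
```python
from h import *
plan([.629,-.26,.2],down(-.05+np.pi/2))
```

```text
t 3.95 twist(tool) [0.     0.     0.4122] | dp before turn [-0.0274 -0.4174 -0.1327] | dp after turn [-0.1923 -0.3715 -0.1327] | world d [ 0.1735 -0.3806  0.1327]
```

apply_moves:
  dp:
    - [0,0,-0.015]
    - [0,0,-0.03]
    - [0,0,-0.045]
    - [0,0,-0.045]
    - [0,0,0]
  twist:
    - [0,0,0]
    - [0,0,0]
    - [0,0,0]
    - [0,0,0]
    - [0,0,0]
  fingers: [1,1,1,1,1]

```text
time: 4.45
position: [0.4593, 0.1218, 0.2086]
tool_rot: [-0.564, 3.079, 0.005]
ft_force: [1.2, -0.5, -0.8]
grip_width: 0.114
grip_force: 30.0
```

apply_moves:
  dp:
    - [-0.003,-0.042,0]
    - [-0.003,-0.042,0]
    - [-0.003,-0.042,0]
    - [-0.003,-0.042,0]
    - [-0.003,-0.042,0]
    - [-0.003,-0.042,0]
    - [-0.003,-0.042,0]
    - [-0.003,-0.042,0]
    - [-0.003,-0.042,0]
    - [0,-0.042,0]
  twist:
    - [0,0,0]
    - [0,0,0]
    - [0,0,0]
    - [0,0,0]
    - [0,0,0]
    - [0,0,0]
    - [0,0,0]
    - [0,0,0]
    - [0,0,0]
    - [0,0,0]
  fingers: [1,1,1,1,1,1,1,1,1,1]

```text
time: 5.45
position: [0.6304, -0.2633, 0.201]
tool_rot: [0.568, -3.089, -0.001]
ft_force: [0.3, 0.8, -0.4]
grip_width: 0.11
grip_force: 30.0
```

apply_moves:
  dp:
    - [0,0,0]
    - [0,0,0]
    - [0,0,0]
    - [0,0,0]
    - [0,0,0]
  twist:
    - [0,0,0.137]
    - [0,0,0.138]
    - [0,0,0.137]
    - [0,0,0]
    - [0,0,0]
  fingers: [1,1,1,1,1]

```text
time: 5.95
position: [0.6295, -0.2623, 0.2016]
tool_rot: [-0.073, -3.14, -0.0]
ft_force: [0.0, -0.2, 0.3]
grip_width: 0.109
grip_force: 30.0
```

Run:
```python
from h import *
s=ctrl.get_state();print(s["position"],s["joint_positions"].round(2))
im=get_image("wrist")[:,:,::-1]; cv2.imwrite("pics/w2.png",im); np.save("w2.npy",np.r_[s["position"],s["tool_rot"]])
u=w2p("wrist",[.629,-.26,.086],s);print(u)
cv2.imwrite("pics/m3.png",cv2.resize(im[130:280,180:380],None,fx=4,fy=4,interpolation=cv2.INTER_CUBIC))
```

```text
[ 0.62945753 -0.26230546  0.20155179] [-0.2   0.48  0.79  1.41 -0.34  1.38  2.12]
[284.56029274 203.79336943]
```

View pics/m3.png

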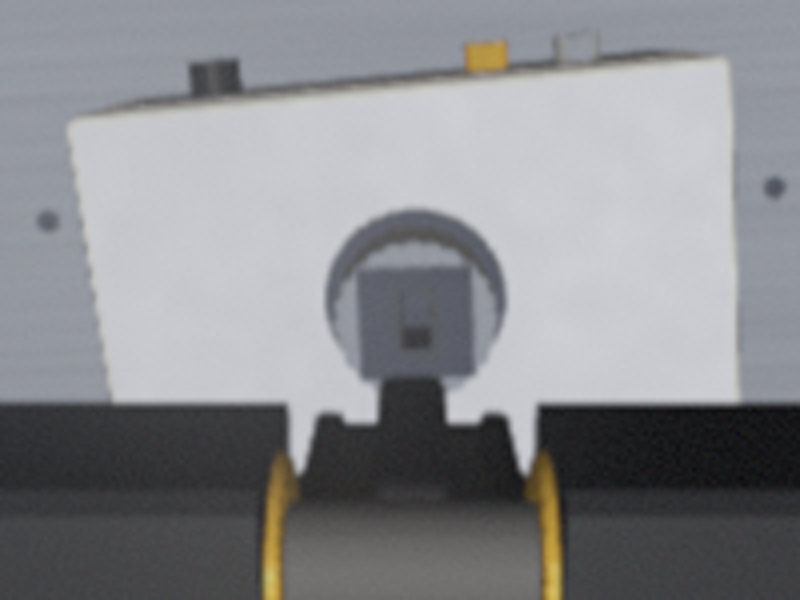

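The slot mouth in the crop runs (402–433, 288–348), so its centre is at about (284.4, 209.5) in the full image. It is parallel to tool x, so the yaw is already right.

Run:
```python
from h import *
a=np.load("w2.npy"); s=dict(position=a[:3],tool_rot=a[3:])
q=p2w("wrist",(284.4,209.5),.086,s);print(q, p2w("top",(387.9,155.2),.086))
for x,y in((402,288),(433,288),(433,348),(402,348)):print(p2w("wrist",(180+x/4,130+y/4),.086,s).round(4))
plan([q[0],q[1],.118],R.from_rotvec(s["tool_rot"]).as_matrix())
```

```text
[ 0.63466729 -0.26041212  0.086     ] [ 0.63364353 -0.26191633  0.086     ]
[ 0.627  -0.2638  0.086 ]
[ 0.6274 -0.2564  0.086 ]
[ 0.6424 -0.257   0.086 ]
[ 0.642  -0.2646  0.086 ]
t 6.0 twist(tool) [ 0.0002  0.0004 -0.0004] | dp before turn [-0.0051  0.0021  0.0838] | dp after turn [-0.0051  0.0021  0.0838] | world d [ 0.0052  0.0019 -0.0838]
```

apply_moves:
  dp:
    - [-0.0028,0.0008,0.02]
    - [-0.0027,0.0008,0.03]
    - [0,0,0.024]
    - [0,0,0.008]
    - [0,0,0]
    - [0,0,0]
  twist:
    - [0,0,0]
    - [0,0,0]
    - [0,0,0]
    - [0,0,0]
    - [0,0,0]
    - [0,0,0]
  fingers: [1,1,1,1,1,1]

```text
time: 6.6
position: [0.6357, -0.2617, 0.1215]
tool_rot: [0.077, 3.139, -0.001]
ft_force: [0.1, -0.9, 0.7]
grip_width: 0.109
grip_force: 30.0
```

apply_moves:
  dp:
    - [0,0,0.003]
    - [0,0,0.003]
    - [0,0,0.003]
    - [0,0,0]
  twist:
    - [0,0,0]
    - [0,0,0]
    - [0,0,0]
    - [0,0,0]
  fingers: [1,1,1,1]

```text
time: 7.0
position: [0.6353, -0.2611, 0.111]
tool_rot: [0.078, 3.14, 0.0]
ft_force: [0.8, 0.1, 0.6]
grip_width: 0.109
grip_force: 30.0
```

apply_moves:
  dp:
    - [0,0,0.003]
    - [0,0,0.003]
    - [0,0,0.003]
    - [0,0,0]
  twist:
    - [0,0,0]
    - [0,0,0]
    - [0,0,0]
    - [0,0,0]
  fingers: [1,1,1,1]

```text
time: 7.4
position: [0.6353, -0.261, 0.1018]
tool_rot: [0.078, 3.141, 0.0]
ft_force: [1.3, 0.8, -1.1]
grip_width: 0.111
grip_force: 30.0
```

apply_moves:
  dp:
    - [0,0,0.003]
    - [0,0,0.003]
    - [0,0,0.002]
    - [0,0,0.001]
    - [0,0,0]
  twist:
    - [0,0,0]
    - [0,0,0]
    - [0,0,0]
    - [0,0,0]
    - [0,0,0]
  fingers: [1,1,1,1,1]

```text
time: 7.9
position: [0.6353, -0.2611, 0.0933]
tool_rot: [0.078, 3.14, 0.0]
ft_force: [0.9, 0.3, 1.2]
grip_width: 0.113
grip_force: 30.0
```

apply_moves:
  dp:
    - [0,0,0.001]
    - [0,0,0.001]
    - [0,0,0]
  twist:
    - [0,0,0]
    - [0,0,0]
    - [0,0,0]
  fingers: [1,1,1]

```text
time: 8.2
position: [0.6354, -0.2612, 0.0933]
tool_rot: [0.078, 3.14, 0.001]
ft_force: [-2.7, 2.3, 9.9]
grip_width: 0.11
grip_force: 30.0
```

apply_moves:
  dp:
    - [0,0,-0.001]
    - [0,0,0]
    - [0,0,0]
    - [0,0,0]
    - [0,0,0]
    - [0,0,0]
    - [0,0,0]
    - [0,0,0]
    - [0,0,0]
    - [0,0,0]
  twist:
    - [0,0,0.05]
    - [0,0,0.1]
    - [0,0,0.12]
    - [0,0,0.12]
    - [0,0,0.12]
    - [0,0,0.12]
    - [0,0,0.12]
    - [0,0,0.12]
    - [0,0,0.12]
    - [0,0,0.1]
  fingers: [1,1,1,1,1,1,1,1,1,1]

```text
time: 9.2
position: [0.6355, -0.2618, 0.0933]
tool_rot: [1.7, 2.64, 0.0]
ft_force: [0.6, 0.3, 4.9]
grip_width: 0.112
grip_force: 30.0
```

```bash
python3 -c "
from h import *
s=ctrl.get_state();print(s['torque'],s['ft_force'],s['position'],s['joint_positions'].round(2),np.arctan2(*R.from_rotvec(s['tool_rot']).as_matrix()[[1,0],1]))"
```

```text
[-0.02402138  0.04441552  0.02150806] [0.62925887 0.27771262 4.86322285] [ 0.63550311 -0.26177087  0.0933329 ] [-0.31  0.66  0.97  1.53 -0.56  1.25  1.16] 0.4264964450642697
```

apply_moves:
  dp:
    - [0,0,0]
    - [0,0,0]
    - [0,0,0]
    - [0,0,0]
  twist:
    - [0,0,0.08]
    - [0,0,0.08]
    - [0,0,0.05]
    - [0,0,0]
  fingers: [1,1,1,1]

```text
time: 9.6
position: [0.6355, -0.2618, 0.0933]
tool_rot: [1.963, 2.451, -0.0]
ft_force: [-0.5, 0.8, 4.1]
grip_width: 0.113
grip_force: 30.0
```

```bash
python3 -c "
from h import *
s=ctrl.get_state();print(s['torque'],s['ft_force'],s['position'],np.arctan2(*R.from_rotvec(s['tool_rot']).as_matrix()[[1,0],1]))"
```

```text
[ 0.00740412  0.0491723  -0.01038472] [-0.51697389  0.81608551  4.11361804] [ 0.63546971 -0.26180627  0.09329471] 0.2201049632131535
```

apply_moves:
  dp:
    - [0,0,0]
    - [0,0,0]
    - [0,0,0]
    - [0,0,0]
  twist:
    - [0,0,0.06]
    - [0,0,0.06]
    - [0,0,0.04]
    - [0,0,0]
  fingers: [1,1,1,1]

```text
time: 10.0
position: [0.6355, -0.2619, 0.0933]
tool_rot: [2.152, 2.287, -0.0]
ft_force: [-0.6, -0.5, 5.5]
grip_width: 0.113
grip_force: 30.0
```

```bash
python3 -c "
from h import *
s=ctrl.get_state();print(s['torque'],s['ft_force'],s['position'],np.arctan2(*R.from_rotvec(s['tool_rot']).as_matrix()[[1,0],1]))"
```

```text
[-0.11818136  0.07584448  0.09945343] [-0.6354852  -0.48554799  5.46065424] [ 0.63551248 -0.26185886  0.0933275 ] 0.06077779245028408
```

apply_moves:
  dp:
    - [0,0,0]
    - [0,0,0]
    - [0,0,0]
  twist:
    - [0,0,0.05]
    - [0,0,0.05]
    - [0,0,0]
  fingers: [1,1,1]

```text
time: 10.3
position: [0.6355, -0.2622, 0.0933]
tool_rot: [2.263, 2.177, -0.001]
ft_force: [0.9, -0.7, 5.1]
grip_width: 0.113
grip_force: 30.0
```

```bash
python3 -c "
from h import *
s=ctrl.get_state();print(s['torque'],s['ft_force'],s['position'],s['joint_positions'].round(2),np.arctan2(*R.from_rotvec(s['tool_rot']).as_matrix()[[1,0],1]))"
```

```text
[-0.27488929  0.01529707  0.24148442] [ 0.88934358 -0.73095114  5.05729747] [ 0.63549993 -0.26217922  0.09326922] [-0.36  0.71  1.06  1.53 -0.64  1.28  0.75] -0.03870706325606578
```

The torque has risen to 0.24 N m after 1.56 rad, so the switch is on its stop. I'll relax the twist, release and lift.

apply_moves:
  dp:
    - [0,0,0]
    - [0,0,0]
    - [0,0,0]
    - [0,0,0]
    - [0,0,0]
    - [0,0,0]
    - [0,0,0]
  twist:
    - [0,0,-0.04]
    - [0,0,-0.03]
    - [0,0,0]
    - [0,0,0]
    - [0,0,0]
    - [0,0,0]
    - [0,0,0]
  fingers: [1,1,0.5,0.5,0.5,0.5,0.5]

```text
time: 11.0
position: [0.635, -0.2611, 0.0919]
tool_rot: [-2.186, -2.255, 0.0]
ft_force: [0.7, 0.4, 0.4]
grip_width: 0.459
grip_force: 0.0
```

apply_moves:
  dp:
    - [0,0,-0.01]
    - [0,0,-0.02]
    - [0,0,-0.04]
    - [0,0,-0.045]
    - [0,0,-0.025]
    - [0,0,0]
  twist:
    - [0,0,0]
    - [0,0,0]
    - [0,0,0]
    - [0,0,0]
    - [0,0,0]
    - [0,0,0]
  fingers: [0.5,0.5,0.3,0,0,0]

```text
time: 11.6
position: [0.6366, -0.2631, 0.2379]
tool_rot: [2.182, 2.25, 0.004]
ft_force: [0.9, -0.1, 0.2]
grip_width: 0.777
grip_force: 0.0
```

Run:
```python
from h import *
s=ctrl.get_state();print(s["position"],s["grip_width"])
im=get_image("wrist")[:,:,::-1]; np.save("w3.npy",np.r_[s["position"],s["tool_rot"]])
cv2.imwrite("pics/w3.png",im)
cv2.imwrite("pics/m4.png",cv2.resize(im[130:280,180:380],None,fx=4,fy=4,interpolation=cv2.INTER_CUBIC))
pen=[.441,-.138]
for z in(.24,):plan(pen+[z],down(-.05+np.pi/2))
```

```text
[ 0.63661494 -0.26313883  0.23793523] 0.7770226864475658
t 11.65 twist(tool) [ 0.002   0.0043 -1.49  ] | dp before turn [ 0.1301 -0.1909 -0.0059] | dp after turn [ 0.2008  0.1143 -0.0049] | world d [-0.1949  0.1242  0.0049]
```

View pics/m4.png

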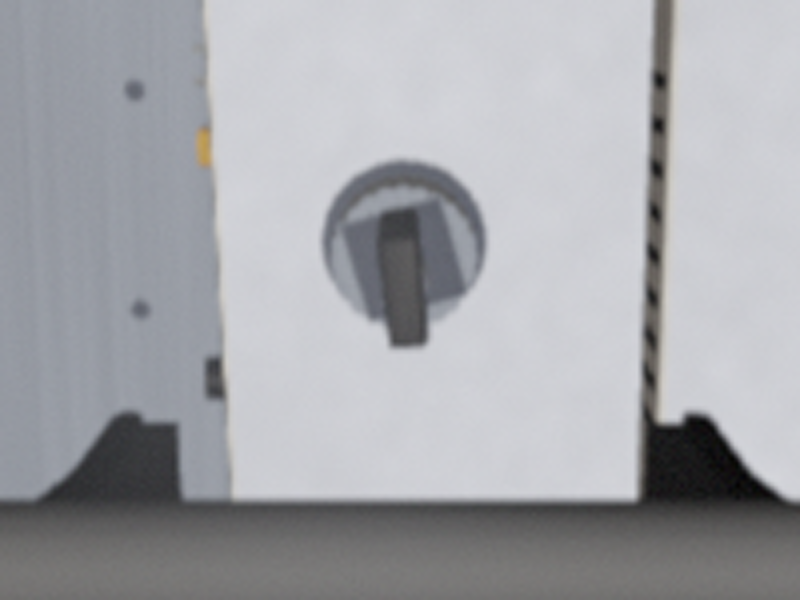

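The key is in the switch at crop (405,270). The barrel has turned to about 1.25–1.3 rad relative to the supply's edges, so it's on. Now the pen.

apply_moves:
  dp:
    - [0,0,0]
    - [0,0,0]
    - [0,0,0]
    - [0,0,0]
    - [0,0,0]
    - [0,0,0]
    - [0,0,0]
    - [0,0,0]
    - [0,0,0]
    - [0,0,0]
  twist:
    - [0,0,-0.14]
    - [0,0,-0.149]
    - [0,0,-0.149]
    - [0,0,-0.149]
    - [0,0,-0.149]
    - [0,0,-0.149]
    - [0,0,-0.149]
    - [0,0,-0.149]
    - [0,0,-0.149]
    - [0,0,-0.149]
  fingers: [0,0,0,0,0,0,0,0,0,0]

```text
time: 12.65
position: [0.6345, -0.2606, 0.2306]
tool_rot: [-0.083, -3.138, -0.002]
ft_force: [-0.3, 0.7, -0.7]
grip_width: 1.001
grip_force: 0.0
```

apply_moves:
  dp:
    - [0.03,0.017,0]
    - [0.04,0.023,0]
    - [0.04,0.023,0]
    - [0.04,0.023,0]
    - [0.04,0.023,0]
    - [0.01,0.005,0]
    - [0,0,0]
    - [0,0,0]
  twist:
    - [0,0,0]
    - [0,0,0]
    - [0,0,0]
    - [0,0,0]
    - [0,0,0]
    - [0,0,0]
    - [0,0,0]
    - [0,0,0]
  fingers: [0,0,0,0,0,0,0,0]

```text
time: 13.45
position: [0.4423, -0.1355, 0.232]
tool_rot: [0.091, 3.14, 0.0]
ft_force: [-1.2, -0.9, 0.5]
grip_width: 1.006
grip_force: 0.0
```

Run:
```python
from h import *
s=ctrl.get_state();print(s["position"],s["tool_rot"],s["grip_width"],s["joint_positions"].round(2))
im=get_image("wrist")[:,:,::-1]; np.save("w4.npy",np.r_[s["position"],s["tool_rot"]])
cv2.imwrite("pics/w4.png",im)
cv2.imwrite("pics/m5.png",cv2.resize(im[130:280,180:380],None,fx=4,fy=4,interpolation=cv2.INTER_CUBIC))
```

```text
[ 0.44232952 -0.13554929  0.23196034] [9.13158749e-02 3.14005365e+00 4.43529615e-04] 1.0061924767213557 [-0.63 -0.16  0.8   1.9   0.12  1.36  1.65]
```

View pics/m5.png

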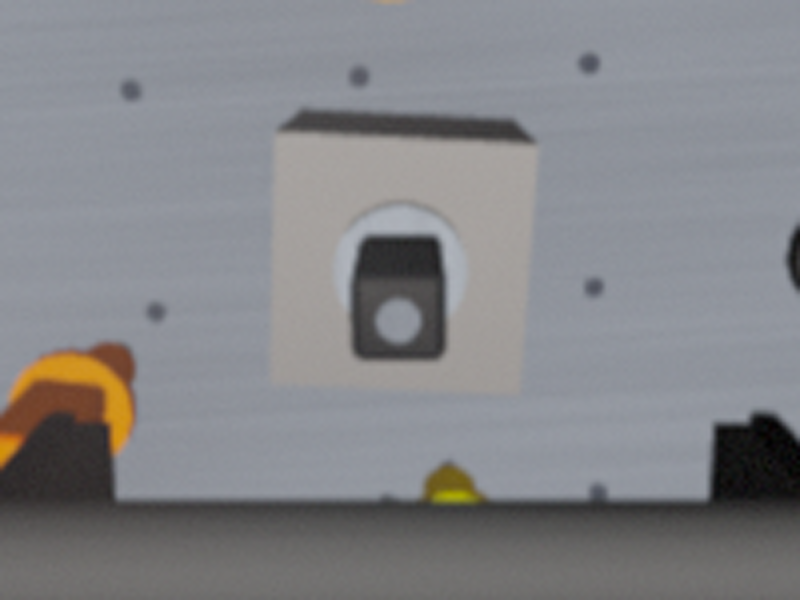

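The handle's top is at crop (354–444, 275–358), centre (399,317), and square to the tool. The collar's centre is at about (400,268).

Run:
```python
from h import *
a=np.load("w4.npy"); s=dict(position=a[:3],tool_rot=a[3:])
f=lambda x,y,z:p2w("wrist",(180+x/4,130+y/4),z,s)
h=f(399,317,.134);c=f(400,268,.084);print(h,c,p2w("top",(342.2,230),.134))
for x,y in((355,275),(444,275),(444,358),(353,358)):print(f(x,y,.134).round(4))
m=(h+c)/2
plan([m[0],m[1],.096],R.from_rotvec(s["tool_rot"]).as_matrix())
```

```text
[ 0.44263828 -0.13774172  0.134     ] [ 0.44203148 -0.13787511  0.084     ] [ 0.44001023 -0.13750662  0.134     ]
[ 0.4323 -0.147   0.134 ]
[ 0.4335 -0.1271  0.134 ]
[ 0.4529 -0.1281  0.134 ]
[ 0.4517 -0.1488  0.134 ]
t 13.5 twist(tool) [-0.001  -0.0004 -0.0011] | dp before turn [ 1.00e-04 -1.60e-03  1.36e-01] | dp after turn [ 0.0002 -0.0018  0.136 ] | world d [-0.0003 -0.0017 -0.136 ]
```

apply_moves:
  dp:
    - [0,-0.001,0.03]
    - [0,-0.001,0.04]
    - [0,0,0.035]
    - [0,0,0.022]
    - [0,0,0.009]
    - [0,0,0]
    - [0,0,0]
    - [0,0,0]
    - [0,0,0]
    - [0,0,0]
  twist:
    - [0,0,0]
    - [0,0,0]
    - [0,0,0]
    - [0,0,0]
    - [0,0,0]
    - [0,0,0]
    - [0,0,0]
    - [0,0,0]
    - [0,0,0]
    - [0,0,0]
  fingers: [0,0,0,0,0,0.6,1,1,1,1]
  newtons: 40

```text
time: 14.5
position: [0.4427, -0.1376, 0.097]
tool_rot: [0.092, 3.139, 0.001]
ft_force: [0.8, -0.8, 0.6]
grip_width: 0.631
grip_force: 0.0
```

apply_moves:
  dp:
    - [0,0,0]
    - [0,0,0]
    - [0,0,0]
    - [0,0,0]
    - [0,0,0]
    - [0,0,0]
    - [0,0,0]
  twist:
    - [0,0,0]
    - [0,0,0]
    - [0,0,0]
    - [0,0,0]
    - [0,0,0]
    - [0,0,0]
    - [0,0,0]
  fingers: [1,1,1,1,1,1,1]

```text
time: 15.2
position: [0.4421, -0.1377, 0.0963]
tool_rot: [-0.092, -3.14, -0.0]
ft_force: [0.2, -0.2, -0.2]
grip_width: 0.25
grip_force: 40.0
```

Gripped, opening 21.8 mm. Lifting the pen and working out the pose for viewing the head.

apply_moves:
  dp:
    - [0,0,-0.01]
    - [0,0,-0.025]
    - [0,0,-0.035]
    - [0,0,-0.035]
    - [0,0,-0.025]
    - [0,0,-0.01]
    - [0,0,0]
  twist:
    - [0,0,0]
    - [0,0,0]
    - [0,0,0]
    - [0,0,0]
    - [0,0,0]
    - [0,0,0]
    - [0,0,0]
  fingers: [1,1,1,1,1,1,1]

```text
time: 15.9
position: [0.4428, -0.1378, 0.2374]
tool_rot: [0.092, 3.138, 0.001]
ft_force: [-0.6, -0.6, -1.6]
grip_width: 0.248
grip_force: 40.0
```

```bash
cat >> h.py <<'E'
def headpose(yaw,tilt=.4): # spot normal n; tool z=-n, tool y=head y
    y=np.array([-np.sin(yaw),np.cos(yaw),0]); hx=np.array([np.cos(yaw),np.sin(yaw),0])
    n=np.cos(tilt)*np.array([0,0,1.])-np.sin(tilt)*hx; return n,np.column_stack([np.cross(y,-n),y,-n])
E
python3 - <<'E'
from h import *
g=lambda x,y,z:p2w("top",(155+(x-400)/5,130+(y-300)/5),z)
a,b,c=g(484,395,.09),g(688,441,.09),g(461,558,.061); d=a-b;print(a,b,c,"yaw",np.arctan2(-d[0],d[1]),"yaw2",np.arctan2(*(a-c)[[1,0]]))
sp=g(572,502,.078);print(sp)
yaw=-.19
n,M=headpose(yaw); print(M.round(3))
V=down(np.pi/2+yaw)
plan(sp+n*.17-.05*M[:,0],V);plan(sp+n*.17-.05*M[:,0],M)
print(R.from_matrix(V.T@M).as_rotvec())
E
```

```text
[0.65159557 0.29217975 0.09      ] [0.62711739 0.18686367 0.09      ] [0.571551   0.30987644 0.061     ] yaw -0.2283711895701836 yaw2 -0.2175854167518137
[0.59788947 0.24850441 0.078     ]
[[-0.904  0.189  0.382]
 [ 0.174  0.982 -0.074]
 [-0.389  0.    -0.921]]
t 15.9 twist(tool) [0.0008 0.0025 0.1312] | dp before turn [-0.1122  0.3974 -0.0161] | dp after turn [-0.0592  0.4086 -0.0167] | world d [0.1353 0.3901 0.0167]
t 15.9 twist(tool) [ 0.0271 -0.3969  0.1293] | dp before turn [-0.1122  0.3974 -0.0161] | dp after turn [-0.061   0.4086  0.0077] | world d [0.1353 0.3901 0.0167]
[ 6.63352631e-18 -4.00000000e-01  1.95512249e-18]
```

apply_moves:
  dp:
    - [-0.011,0.03,-0.002]
    - [-0.011,0.041,-0.002]
    - [-0.011,0.041,-0.002]
    - [-0.011,0.041,-0.002]
    - [-0.011,0.041,-0.002]
    - [-0.011,0.041,-0.002]
    - [-0.011,0.041,-0.002]
    - [-0.011,0.041,-0.002]
    - [-0.011,0.041,0]
    - [-0.011,0.039,0]
  twist:
    - [0,0,0]
    - [0,0,0]
    - [0,0,0]
    - [0,0,0]
    - [0,0,0]
    - [0,0,0]
    - [0,0,0]
    - [0,0,0]
    - [0,0,0]
    - [0,0,0]
  fingers: [1,1,1,1,1,1,1,1,1,1]

```text
time: 16.9
position: [0.5747, 0.2537, 0.2496]
tool_rot: [-0.092, -3.137, 0.003]
ft_force: [0.2, -0.4, -0.9]
grip_width: 0.248
grip_force: 40.0
```

apply_moves:
  dp:
    - [0,0,0]
    - [0,0,0]
    - [0,0,0]
    - [0,0,0]
    - [0,0,0]
    - [0,0,0]
    - [0,0,0]
    - [0,0,0]
  twist:
    - [0,0,0.08]
    - [0,0,0.08]
    - [0,-0.1,0]
    - [0,-0.1,0]
    - [0,-0.1,0]
    - [0,-0.1,0]
    - [0,0,0]
    - [0,0,0]
  fingers: [1,1,1,1,1,1,1,1]

```text
time: 17.7
position: [0.5742, 0.2521, 0.2508]
tool_rot: [0.298, 2.731, -0.062]
ft_force: [0.4, 0.6, -0.8]
grip_width: 0.25
grip_force: 40.0
```

Run:
```python
from h import *
s=ctrl.get_state();print(s["position"],s["tool_rot"],s["grip_width"],s["joint_positions"].round(2))
im=get_image("wrist")[:,:,::-1]; np.save("w5.npy",np.r_[s["position"],s["tool_rot"]])
cv2.imwrite("pics/w5.png",im)
print(w2p("wrist",[.598,.2485,.078],s))
cv2.imwrite("pics/m6.png",cv2.resize(im[60:285,130:430],None,fx=2.6,fy=2.6,interpolation=cv2.INTER_CUBIC))
```

```text
[0.57423016 0.25211705 0.25081645] [ 0.2978923   2.73065919 -0.06243289] 0.24998279917171093 [-1.14  0.03  0.53  1.79  0.31  1.07  0.62]
[284.02996387 153.60258753]
```

View pics/m6.png

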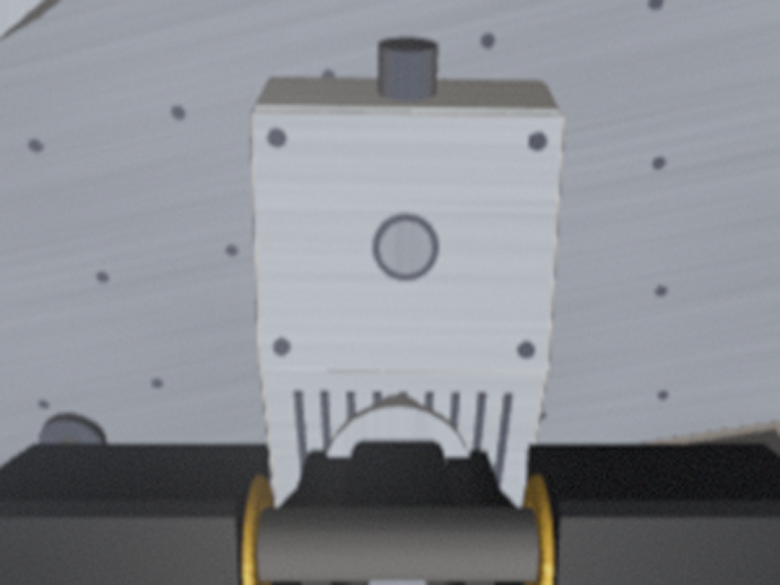

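The disc's centre is at crop (405.5,247), or full (286,155), and the four screws are square to the tool. The pen's end shows at about crop (400,397). I'll compute the approach.

Run:
```python
from h import *
a=np.load("w5.npy"); s=dict(position=a[:3],tool_rot=a[3:])
Rt=R.from_rotvec(a[3:]).as_matrix(); print(Rt.round(3))
print("tip px pred",w2p("wrist",a[:3]+Rt@[0,0,.0783],s),"barrel end",w2p("wrist",a[:3]+Rt@[0,0,.0583],s))
sp=p2w("wrist",(286,155),.078,s);print("spot",sp)
n,M=headpose(-.22-.013)
c,e,C=cam("wrist",s)
pts=[]
for x,y in((277,138),(538,141),(526,350),(282,346)):
    d=C@np.array([(130+x/2.6-c["cx"])/c["fx"],-(60+y/2.6-c["cy"])/c["fy"],-1]); b=sp-.003*n
    pts.append(e+d*(n@(b-e))/(n@d))
pts=np.array(pts)
print([np.linalg.norm(pts[i]-pts[(i+1)%4]).round(4) for i in range(4)],pts.mean(0),"yaw",[np.arctan2(-(v)[0],v[1]) for v in(pts[1]-pts[0],pts[2]-pts[3])])
plan(sp+n*(.0783+.03),M)
```

```text
[[-0.901  0.216  0.377]
 [ 0.199  0.976 -0.085]
 [-0.386 -0.002 -0.922]]
tip px pred [282.21918071 214.68537794] barrel end [282.18586573 221.58915313]
spot [0.600127   0.25026142 0.078     ]
[np.float64(0.1082), np.float64(0.0885), np.float64(0.108), np.float64(0.0877)] [0.60152988 0.25008942 0.07533678] yaw [np.float64(-0.22975131848004865), np.float64(-0.23603702805058485)]
t 17.75 twist(tool) [ 0.0042 -0.0019  0.0127] | dp before turn [0.0451 0.0048 0.0612] | dp after turn [0.0453 0.0045 0.0611] | world d [-0.0164  0.0085 -0.074 ]
```

apply_moves:
  dp:
    - [0.015,0.001,0.01]
    - [0.015,0.001,0.015]
    - [0.015,0.002,0.015]
    - [0,0,0.012]
    - [0,0,0.009]
    - [0,0,0]
    - [0,0,0]
  twist:
    - [0.002,-0.001,0.006]
    - [0.002,-0.001,0.007]
    - [0,0,0]
    - [0,0,0]
    - [0,0,0]
    - [0,0,0]
    - [0,0,0]
  fingers: [1,1,1,1,1,1,1]

```text
time: 18.45
position: [0.5603, 0.2593, 0.1793]
tool_rot: [0.321, 2.722, -0.063]
ft_force: [0.6, 0.3, -1.0]
grip_width: 0.253
grip_force: 40.0
```

Run:
```python
from h import *
s=ctrl.get_state(); a=np.r_[s["position"],s["tool_rot"]]
im=get_image("wrist")[:,:,::-1]; np.save("w6.npy",a)
sp=np.array([.6005,.2502,.078])
print(s["ft_force"],w2p("wrist",sp,s))
n,M=headpose(-.233); plan(sp+n*.0783,M)
c1=cv2.resize(im[150:270,200:360],None,fx=3.7,fy=3.7,interpolation=cv2.INTER_CUBIC)
cv2.imwrite("pics/m7.png",c1)
```

```text
[ 0.57004165  0.3104462  -0.99053265] [282.54473744 204.05918457]
t 18.5 twist(tool) [ 0.002   0.003  -0.0013] | dp before turn [ 0.0014 -0.0001  0.0314] | dp after turn [ 0.0013 -0.      0.0314] | world d [ 0.0107 -0.0026 -0.0294]
```

View pics/m7.png

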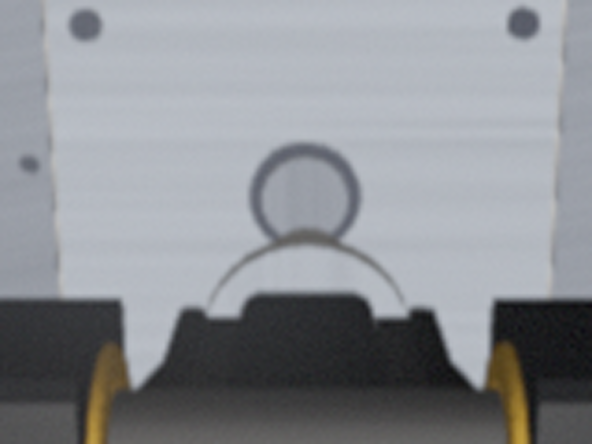

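apply_moves:
  dp:
    - [0.001,0,0.009]
    - [0,0,0.009]
    - [0,0,0.006]
    - [0,0,0.003]
    - [0,0,0]
    - [0,0,0]
  twist:
    - [0.002,0.003,0]
    - [0,0,0]
    - [0,0,0]
    - [0,0,0]
    - [0,0,0]
    - [0,0,0]
  fingers: [1,1,1,1,1,1]

```text
time: 19.1
position: [0.5684, 0.2579, 0.1534]
tool_rot: [0.319, 2.726, -0.065]
ft_force: [1.4, -0.1, -1.3]
grip_width: 0.248
grip_force: 40.0
```

```bash
cat > f.py <<'E'
from h import *
n,M=headpose(-.233); F=[]
for i in range(3):
    get_image("top"); s=ctrl.get_state(); F.append(s["ft_force"]+[0,0,1.1])
Rt=R.from_rotvec(s["tool_rot"]).as_matrix()
print("t",s["time"],"Fn",(np.array(F)@n).round(2),"F",np.mean(F,0).round(2),"gap est",(n@(s["position"]-[.6005,.2502,.078])-.0783).round(4),"lat",(Rt.T@(s["position"]-Rt[:,2]*-.0783-[.6005,.2502,.078])).round(4),"ang",np.arccos(-Rt[:,2]@n).round(3),s["grip_force"])
E
python3 f.py
```

```text
t 19.25 Fn [-0.09  0.02 -0.01] F [0.36 0.5  0.07] gap est 0.0043 lat [ 0.001   0.0003 -0.0043] ang 0.001 39.99996682628989
```

apply_moves:
  dp:
    - [0,0,0.002]
    - [0,0,0.002]
    - [0,0,0.001]
    - [0,0,0]
    - [0,0,0]
  twist:
    - [0,0,0]
    - [0,0,0]
    - [0,0,0]
    - [0,0,0]
    - [0,0,0]
  fingers: [1,1,1,1,1]

```text
time: 19.75
position: [0.5703, 0.2575, 0.1488]
tool_rot: [0.319, 2.726, -0.065]
ft_force: [-0.4, -0.6, -0.8]
grip_width: 0.245
grip_force: 40.0
```

```bash
python3 f.py
```

```text
t 19.9 Fn [0.94 1.62 0.35] F [-0.38  0.25  0.87] gap est -0.001 lat [0.0011 0.     0.001 ] ang 0.001 39.9999458855018
```

apply_moves:
  dp:
    - [0,0,0.002]
    - [0,0,0.001]
    - [0,0,0.001]
    - [0,0,0]
    - [0,0,0]
  twist:
    - [0,0,0]
    - [0,0,0]
    - [0,0,0]
    - [0,0,0]
    - [0,0,0]
  fingers: [1,1,1,1,1]

```text
time: 20.4
position: [0.5718, 0.2571, 0.1451]
tool_rot: [0.319, 2.726, -0.065]
ft_force: [-0.9, 0.8, 0.8]
grip_width: 0.25
grip_force: 40.0
```

```bash
python3 f.py; python3 f.py
```

```text
t 20.55 Fn [2.84 3.1  3.96] F [-1.3   1.08  2.94] gap est -0.0049 lat [0.0011 0.0001 0.0049] ang 0.001 39.99981353525072
t 20.7 Fn [2.28 2.68 3.47] F [-0.91  0.65  2.61] gap est -0.005 lat [0.0011 0.0001 0.005 ] ang 0.001 39.999995296821
```

Normal force is about 3 N, which means the nose is about 5.4 mm in. The pen is square to the face and about 1 mm off the disc's centre by estimate. Handing in.

```bash
python3 -c "
from bench import ctrl
print(ctrl.close_job())"
```

```text
the job is handed in; nothing more can be done
None
```

I handed the job in at about 20.7 s of the 56 s; no verdict was returned, but by my own checks the key is home and turned to the stop, and the pen is held on the disc centre, square, pressing about 3 N (nose about 5 mm in).

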